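Fit the tube carrier and its clamp collar on the mixer post

TASK

Assemble the head of the tube mixer: thread the blue tube carrier (hub up) down the mixer's post until it sits flat on the round drive plate, then thread the red collar down the same post until it rests flat on the carrier's hub. Guide each part all the way down in the gripper before letting go, do not drop it down the post. Do not knock over or shift the glass beaker and the small brown bottle.

Things in the scene. Friction and masses are not known exactly. Their poses are not given: they have to be found in the camera images.
- mixer: white tube-mixer drive unit, fixed; housing 150 x 110 mm, 30 mm high (x -63 to +87 mm, y +-55 mm), black dial on its front (-x) face. Origin on the worktop under the post axis, z up. On top an aluminium drive plate 92 mm across, its top 38 mm above the worktop, and an upright stepped steel post, see point seat.
- seat (a point): point on the post axis at the drive plate's top face, z up. Post above it: diameter 26 mm up to 33 mm, a cone to 37 mm, diameter 18 mm up to 72 mm, a pointed lead-in up to the tip at 80 mm. The carrier's origin belongs at this point, the collar's origin 40 mm above it.
- carrier: blue plastic tube carrier lying hub up: flat plate 6 mm thick with eight round tube eyes, 126 mm across, and a round central hub, outer diameter 44 mm, rising to 40 mm above the underside; bore 30 mm right through (fits the 26 mm foot of the post). Origin at the centre of the underside, z up along the bore. About 0.12 kg. Grip the hub, above the plate.
- collar: red knurled metal collar standing on the worktop: ring of outer diameter 44 mm, 30 mm high, bore 22 mm right through (fits only the 18 mm upper part of the post); leave it the way up it stands. Origin at the centre of the underside, z up along the bore. About 0.10 kg.
- beaker: clear glass beaker, 53 mm across, 70 mm high, upright, empty; origin at the centre of its underside. Bystander.
- vial_1: small brown bottle with a blue cap, 30 mm across, 70 mm high, upright on the far part of the worktop; origin at the centre of its underside. Bystander.
Things that resemble listed ones, but are neither listed nor needed, are in the scene too. There is more than one size of the collar; the one meant has the size given above. There is more than one size of the carrier; the one meant has the size given above.

How it is judged:
On the way, in this order (a step that is already met when the one before it is completed fails the run):
1. the carrier is on the post, lowered in the gripper to within 10 mm of the drive plate (horizontal distance between carrier and seat below 0.008 m and z of carrier in the frame of seat below 0.01 m and contact force between the fingers and carrier above 0.3 N), for 0.1 s.
2. then the collar is on the post, lowered in the gripper to within 10 mm of the top of the carrier's hub (horizontal distance between collar and seat below 0.008 m and z of collar in the frame of seat below 0.05 m and contact force between the fingers and collar above 0.3 N), for 0.1 s.
At the end, for the whole second after the job is handed in: Carrier flat on the drive plate (3 mm in height, 5 mm of the axis, 0.07 rad), hub up; collar flat on its hub (40 mm above the seat within 3 mm, 5 mm of the axis, 0.07 rad); both at rest and released; beaker and brown bottle within 30 mm of where they stood (horizontal distance between each of carrier, collar and seat below 0.005 m and z of carrier in the frame of seat between -0.003 and 0.003 m and angle between each of carrier, collar's own z axis and vertical below 0.07 rad and z of collar in the frame of seat between 0.037 and 0.043 m and linear speed of each of carrier, collar below 0.02 m/s and angular speed of each of carrier, collar below 0.3 rad/s and distance of each of beaker, vial_1 from where it was at the start of the episode below 0.03 m); the robot touches nothing.
It fails at once if the beaker or the brown bottle is tipped over or shifted more than 30 mm (angle between any of beaker, vial_1's own z axis and vertical above 0.5 rad or distance of any of beaker, vial_1 from where it was at the start of the episode above 0.03 m).
It also fails if it takes over 54 s, if anything falls off the work surface, if the arm or the gripper's body presses on something with over 40 N, if the wrist force passes 120 N, or if a joint passes its speed limit or range.

ROBOT

A 6-joint arm with a two-finger parallel gripper is mounted at the origin on a cart in front of the work surface, level with it; the furniture and walls round the work are solid. World frame = base frame: x ahead of the robot, y to its left, z up, the work surface at z = 0. Lengths are in m, angles in rad, forces in N, time in s.
With the tool pointing down it reaches from about 0.35 to 0.85 m from the base axis. Payload 8.1 kg.
Tool frame: the origin (TCP) lies at the very end of the fingers, on their centre line; the grasp point (between the pads) lies robot.tcp_to_grasp behind it (robot.tcp_to_grasp is the distance from the TCP to the grasp point, in m); z points along the fingers, y is the line along which they close (so a half turn about z gives the same grasp; the last joint's range is limited). The gripper opens to 93 mm and grips with 3 to 60 N. Pads are 15 mm wide; open, the fingers measure 128 mm over their backs; the gripper's body (75 mm by 188 mm) begins 65 mm behind the grasp point.
Start: joints at [-1.308, 0.13, 1.488, -0, 1.523, -0.085], TCP at [0.205, -0.564, 0.219] pointing down, gripper open.
Joint ranges: [-2.96, 2.96], [-0.89, 2.26], [0.02, 2.5], [-1.34, 4.48], [0, 2.73], [-2.66, 2.66]. Speed limits (rad/s): [2.39, 2.39, 2.79, 3.14, 3.14, 3.14].

INTERFACE

Orientations are given as a rotation vector (axis times angle).
In Python, from plant import robot gives the robot as it stands. The module is installed in compiled form; this text tells all that it offers.
- The arm moves only by the shell command python3 -m pendant 'ROWS' [FORCE]. ROWS is JSON, a list that holds one entry, the list of rows, each a list of 5 numbers: the opening, from 0 (shut) to 1 (fully open), then the shift along the tool's x, y, z in cm, then the turn about the tool's z in degrees. In form: [[[fingers, x, y, z, roll], ...]]. A call has 1 to 8 rows; each row shifts and turns the commanded pose from where the row before left it, along the tool's axes as they then stand; what a row does not reach is not made up. A row lasts 1/10 s, in which the tool goes at most 50 mm and 8.59 degrees, less where a joint would pass 70% of its speed; a pose out of reach is approached as far as the arm can. A call is refused whole if a number of a shift passes 5 or a number of a turn 8.59, either way. A call with a gripper value outside its range is refused whole. The fingers move at their own pace and stop on an object; FORCE is the grip in N (left out, the last holds). Time passes only in rows, so rows that do not move let the fingers close. It gives the time, the measured TCP pose, the force, the opening and the grip force at its end, in the units of the state.
- robot.read_state(): the state, without advancing time (a new reading comes with each control period).
- robot.read_camera(name): name is "side" or "top" or "wrist"; returns a dict with "img" (420x560x3 uint8, blue, green, red), "K" (3x3 intrinsics, pixels), "k1" (the pictures are not rectified: a ray, as slopes to the right and down, at radius r is drawn at 1 + k1 r^2 times it, then the intrinsics apply), "pose" (4x4, takes a point from camera to world coordinates). Camera axes: x right, y up, looking along -z (the intrinsics and any distortion apply to the point x, -y, -z); pixel columns grow to the right and rows downward; lengths in m; the calibration is good to about 2 mm. A picture is of the moment at which its call begins. There is no depth.
- robot.close_job(): hands the job in; it is judged then, once.
The state is a dict: "t": time; "q": joint angles; "dq": joint speeds; "joint_torque": joint torques, N m; "tool_pos": TCP position; "orientation": TCP orientation; "force": force on the tool from outside, world axes, zero at the start; "wrist_torque": the same for the moment, N m; "opening": finger opening in m; "gripper_force": force on a finger pad.
Only numpy, scipy, OpenCV 4.12 (cv2) and the standard library are available. Lean on these libraries where they do the work, as an engineer would, in place of code of your own. Each camera call takes 0.05 s, during which the arm holds its last target. There are 200 camera calls.

## Working session

There is one attempt and no reset: what is moved stays moved. The work goes in short steps, Python scripts to look and compute and a shell command to move; the robot and the scene stay as the last step left them, time stands still between calls to the robot, and variables do not carry over. Pictures are saved under pics/ and viewed, at most 10 in all, crops included, and the job is handed in when it is done.

```bash
mkdir -p pics; cat > h.py <<'E'
import numpy as np, cv2
from plant import robot
def ray(c,u,v):
    K=c["K"]; x=(u-K[0,2])/K[0,0]; y=(v-K[1,2])/K[1,1]
    xd,yd=x,y
    for _ in range(30):
        s=1+c["k1"]*(x*x+y*y); x,y=xd/s,yd/s
    P=np.array(c["pose"]); return P[:3,3],P[:3,:3]@np.array([x,-y,-1.0])
def on(c,u,v,z):
    o,d=ray(c,u,v); return o+d*(z-o[2])/d[2]
def proj(c,p):
    P=np.array(c["pose"]);q=P[:3,:3].T@(np.array(p)-P[:3,3]);x,y=q[0]/-q[2],-q[1]/-q[2]
    s=1+c["k1"]*(x*x+y*y);K=c["K"];return K[0,0]*x*s+K[0,2],K[1,1]*y*s+K[1,2]
def tri(c1,p1,c2,p2):
    o1,d1=ray(c1,*p1);o2,d2=ray(c2,*p2)
    s=np.linalg.lstsq(np.c_[d1,-d2],o2-o1,rcond=None)[0];return (o1+d1*s[0]+o2+d2*s[1])/2
E
python3 - <<'E'
from h import *
import pickle
for n in("top","side"):
    c=robot.read_camera(n); pickle.dump(c,open(n+".pkl","wb"))
    cv2.imwrite(f"pics/{n}0.png",c["img"]); print(n,np.round(c["pose"],3).tolist(),c["K"][0,0],c["k1"])
s=robot.read_state();print(s,robot.tcp_to_grasp)
E
```

```text
top [[0.017, 0.997, -0.073, 0.507], [-1.0, 0.017, -0.007, 0.027], [-0.006, 0.073, 0.997, 1.622], [0.0, 0.0, 0.0, 1.0]] 534.2909934003546 -0.05282054819906873
side [[-0.468, 0.553, -0.689, -0.402], [-0.884, -0.284, 0.372, 0.558], [0.01, 0.783, 0.622, 0.958], [0.0, 0.0, 0.0, 1.0]] 473.51801129278846 0.0455002029133206
{'t': 0.1, 'q': array([-1.30840292e+00,  1.31110853e-01,  1.48917392e+00,  1.56212759e-05,
        1.52300717e+00, -8.53882608e-02]), 'dq': array([ 1.83403592e-03, -1.36327540e-03, -2.14055516e-03, -1.01392449e-03,
        6.31907712e-04, -4.44436264e-05]), 'joint_torque': array([ 1.53342062e-03, -5.61341500e+01, -4.93093300e+01,  7.70773133e-02,
        2.92420050e-02, -7.91858884e-05]), 'tool_pos': array([ 0.20438548, -0.56356183,  0.21767535]), 'orientation': array([-3.09254617e+00, -5.43250908e-01,  2.11399819e-04]), 'force': array([ 0.28316435,  0.78106756, -0.04144625]), 'wrist_torque': array([-0.01268129, -0.01446873,  0.05186971]), 'gripper_force': 0.0, 'opening': 0.09318078244612185} 0.0188
```

View pics/top0.png

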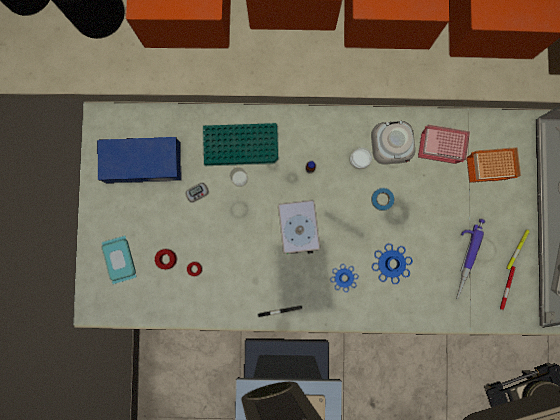

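View pics/side0.png

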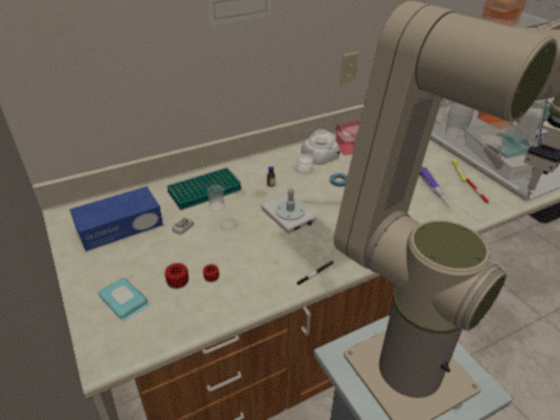

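The top view shows two blue carriers, A (392,264) and B (344,277), and two red rings, C (165,259) and D (194,269). The mixer is at (299,230), the beaker near (239,209) and the brown bottle at (310,167). I'll measure the sizes and check them in an enlarged crop.

```bash
python3 - <<'E'
from h import *
import pickle
c=pickle.load(open("top.pkl","rb"));s=pickle.load(open("side.pkl","rb"))
hsv=cv2.cvtColor(c["img"],cv2.COLOR_BGR2HSV)
blue=cv2.inRange(hsv,(100,120,60),(118,255,255)); red=cv2.inRange(hsv,(0,150,60),(8,255,255))|cv2.inRange(hsv,(172,150,60),(180,255,255))
for nm,m,z in(("blue",blue,.006),("red",red,.03)):
  for k in cv2.findContours(m,cv2.RETR_EXTERNAL,cv2.CHAIN_APPROX_NONE)[0]:
    (u,v),r=cv2.minEnclosingCircle(k)
    if 5<r<30 and 100<v<320: 
        x,y,w,h=cv2.boundingRect(k); p=on(c,u,v,z);print(nm,round(u,1),round(v,1),"r",round(r,1),(w,h),np.round(p,3),"diam mm",round(2000*r*np.linalg.norm(p-c["pose"][:3,3])/c["K"][0,0]))
def crop(c,x,y,w,h,k):return cv2.resize(c["img"][y:y+h,x:x+w],None,fx=k,fy=k,interpolation=cv2.INTER_CUBIC)
a=crop(c,140,225,80,60,5);b=crop(c,320,235,80+20,60,4);d=crop(c,265,190,70,70,5)[:,:350];e=crop(s,255,170,70,70,5)
o=np.zeros((600,800,3),np.uint8);o[:240,:400]=b;o[:240,400:800]=cv2.resize(a,None,fx=.8,fy=.8)[:,:400] if False else cv2.resize(a,(400,240));o[245:595,:350]=d;o[245:595,360:710]=e
cv2.imwrite("pics/crop1.png",o)
E
```

```text
blue 344.4 278.2 r 10.5 (21, 21) [ 0.456 -0.164  0.006] diam mm 64
blue 392.0 263.5 r 20.5 (38, 40) [ 0.503 -0.308  0.006] diam mm 127
blue 382.6 198.8 r 10.9 (22, 22) [ 0.698 -0.279  0.006] diam mm 68
red 502.7 302.8 r 5.8 (7, 12) [ 0.39  -0.635  0.03 ] diam mm 38
red 510.5 277.0 r 11.1 (9, 23) [ 0.467 -0.659  0.03 ] diam mm 72
red 193.7 268.7 r 7.1 (14, 14) [0.477 0.287 0.03 ] diam mm 43
red 164.5 258.9 r 10.2 (20, 20) [0.505 0.375 0.03 ] diam mm 62
```

View pics/crop1.png

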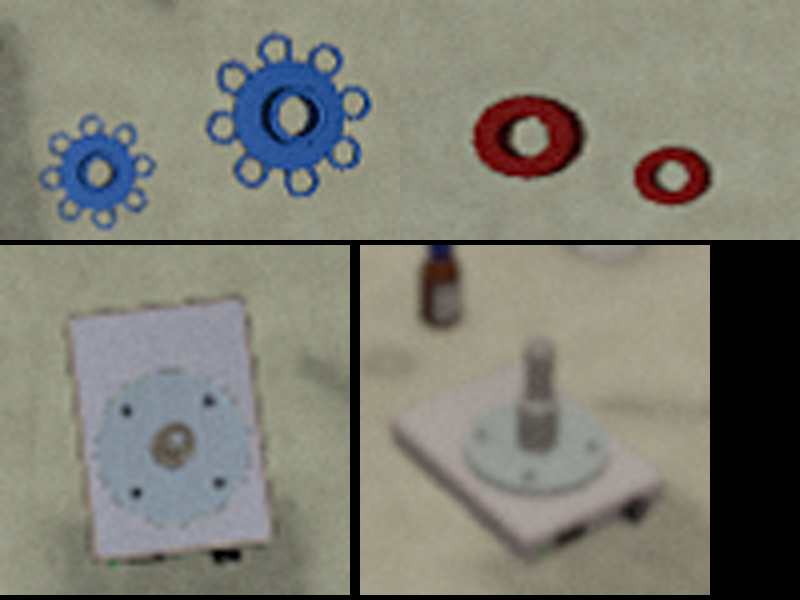

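The crop confirms both picks: A (392,264) is 127 mm across with a hub and bore facing up, so it is the carrier. D (194,269) is about 43 mm across, so it is the collar. B (about 84 mm) and C (62 mm) are decoys. Next I'll work out the shifts.

```bash
cat >> h.py <<'E'
from scipy.spatial.transform import Rotation as Rn
def delta(x,y,z=None):
    s=robot.read_state();R=Rn.from_rotvec(s["orientation"]).as_matrix();p=s["tool_pos"]
    d=np.array([x,y,p[2] if z is None else z])-p
    print("t",round(s["t"],2),"tcp",np.round(p,4),"shift cm",np.round(100*R.T@d,2),"yaw",round(np.degrees(np.arctan2(R[1,0],R[0,0])),1),"q",np.round(s["q"],2))
E
python3 - <<'E'
from h import *
import pickle
c=pickle.load(open("top.pkl","rb"));s=pickle.load(open("side.pkl","rb"))
print("disc",on(c,299.4,230.4,.038),"tip side",on(s,291,189,.118),"tip tri",tri(c,(300.5,229),s,(291,189)))
hs=cv2.cvtColor(s["img"],cv2.COLOR_BGR2HSV)
delta(.503,-.308,.2)
w=robot.read_camera("wrist");P=w["pose"];R=Rn.from_rotvec(robot.read_state()["orientation"]).as_matrix()
print("cam in tool",np.round(R.T@(P[:3,3]-robot.read_state()["tool_pos"]),3),"look",np.round(R.T@-P[:3,2],2),w["K"][0,0])
E
```

```text
disc [ 0.59619008 -0.02560309  0.038     ] tip side [ 0.59131432 -0.02294196  0.118     ] tip tri [ 0.59602083 -0.02593172  0.11393369]
t 0.1 tcp [ 0.2044 -0.5636  0.2177] shift cm [ 36.78 -13.85   1.8 ] yaw 19.9 q [-1.31  0.13  1.49  0.    1.52 -0.09]
cam in tool [ 0.078  0.    -0.166] look [-0.28 -0.    0.96] 324.2437654485974
```

```bash
python3 -m pendant '[[[1,4,-1.5,0.2,0],[1,4,-1.5,0.2,0],[1,4,-1.5,0.2,0],[1,4,-1.5,0.2,0],[1,4,-1.5,0.2,0],[1,4,-1.5,0.2,0],[1,4,-1.5,0.2,0],[1,4,-1.5,0.2,0]]]' 40
python3 -m pendant '[[[1,2.4,-0.9,0.1,0],[1,2.4,-0.9,0.1,0],[1,0,0,0,0],[1,0,0,0,0]]]'
python3 - <<'E'
from h import *
delta(.503,-.308,.2)
w=robot.read_camera("wrist");cv2.imwrite("pics/w1.png",w["img"])
m=cv2.inRange(cv2.cvtColor(w["img"],cv2.COLOR_BGR2HSV),(98,110,40),(122,255,255))
for k in cv2.findContours(m,cv2.RETR_CCOMP,cv2.CHAIN_APPROX_NONE)[0]:
    if cv2.contourArea(k)>300:
        (u,v),ax,_=cv2.fitEllipse(k);print(round(u,1),round(v,1),np.round(ax),[np.round(on(w,u,v,z)[:2],4) for z in(0,.006,.04)])
E
```

```text
t: 0.95
tool_pos: [0.4655, -0.3408, 0.2023]
orientation: [-3.094, -0.543, 0.0]
force: [-0.3, 0.2, 0.0]
opening: 0.0932
gripper_force: 0.0
t: 1.35
tool_pos: [0.5034, -0.3086, 0.2002]
orientation: [-3.094, -0.546, 0.001]
force: [0.0, 0.6, -0.1]
opening: 0.0931
gripper_force: 0.0
t 1.35 tcp [ 0.5034 -0.3086  0.2002] shift cm [-0.01 -0.07  0.02] yaw 20.0 q [-0.64  0.11  1.54 -0.    1.49  0.59]
144.1 173.8 [61. 67.] [array([ 0.458 , -0.1614]), array([ 0.4599, -0.1634]), array([ 0.4709, -0.1746])]
275.2 178.9 [93. 95.] [array([ 0.5039, -0.3062]), array([ 0.5051, -0.3058]), array([ 0.5119, -0.3035])]
275.1 183.4 [21. 27.] [array([ 0.4989, -0.3078]), array([ 0.5001, -0.3074]), array([ 0.5074, -0.305 ])]
314.0 9.4 [32. 58.] [array([ 0.6836, -0.2832]), array([ 0.6819, -0.2832]), array([ 0.672 , -0.2831])]
```

View pics/w1.png

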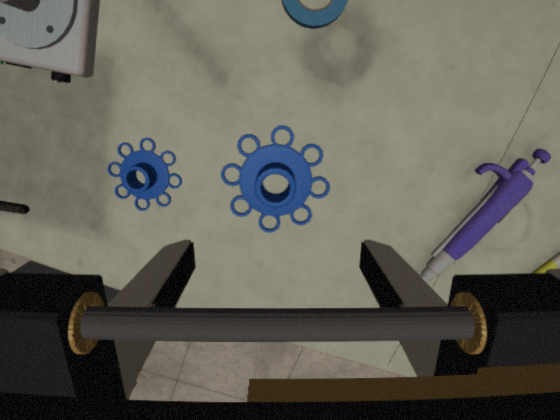

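The wrist view shows the large carrier hub up at (275,180) and the small decoy at (144,174). I'll refine the centre on its known planes.

```bash
cat >> h.py <<'E'
def ringfit(name,lo,hi,z,near,rr,ret=cv2.RETR_EXTERNAL,amin=300):
    w=robot.read_camera(name);h=cv2.cvtColor(w["img"],cv2.COLOR_BGR2HSV)
    m=cv2.inRange(h,lo,hi)
    if lo[0]==0: m|=cv2.inRange(h,(172,lo[1],lo[2]),(180,255,255))
    for k in cv2.findContours(m,ret,cv2.CHAIN_APPROX_NONE)[0]:
        if cv2.contourArea(k)<amin: continue
        p=np.array([on(w,u,v,z)[:2] for u,v in k[:,0].astype(float)],np.float32)
        (x,y),r=cv2.minEnclosingCircle(p)
        if np.hypot(x-near[0],y-near[1])<.06: print(name,"circle",round(x,4),round(y,4),"r mm",round(1000*r,1),"median pts",np.round((p.max(0)+p.min(0))/2,4))
E
python3 - <<'E'
from h import *
for n in("wrist","top"): ringfit(n,(98,110,40),(122,255,255),.006,(.504,-.307),.063)
w=robot.read_camera("wrist")
print([np.round(proj(w,p)) for p in ((.504,-.307,.006),(.504,-.307,.04))])
g=w["img"][150:215,240:310];cv2.imwrite("pics/w2.png",cv2.resize(g,None,fx=8,fy=8,interpolation=cv2.INTER_CUBIC))
E
```

```text
wrist circle 0.503 -0.3066 r mm 62.0 median pts [ 0.5029 -0.3065]
top circle 0.5205 -0.2957 r mm 58.3 median pts [ 0.5204 -0.2972]
[array([275., 179.]), array([275., 186.])]
```

View pics/w2.png

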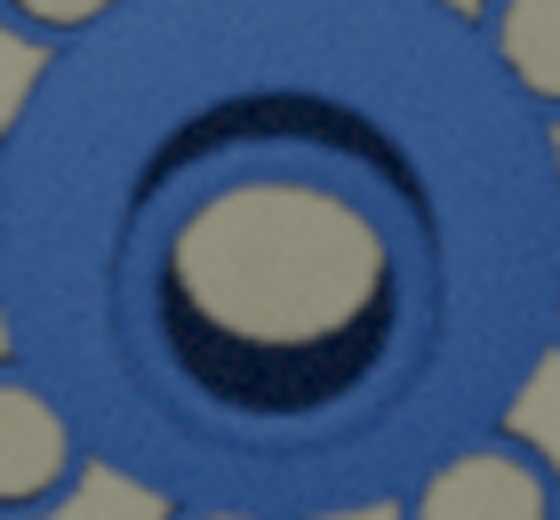

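The crop shows the hub rim centred near (274.6,186.9), against a prediction of (275,186) for (0.504,-0.307). They agree, so I'll descend and grip.

```bash
python3 -m pendant '[[[1,0,-0.2,3.5,0],[1,0,0,3.5,0],[1,0,0,3.5,0],[1,0,0,3.5,0],[1,0,0,3.0,0],[1,0,0,1.8,0],[1,0,0,0,0],[1,0,0,0,0]]]' 30
python3 - <<'E'
from h import *
delta(.503,-.3066,.012)
E
python3 -m pendant '[[[0,0,0,0,0],[0,0,0,0,0],[0,0,0,0,0],[0,0,0,0,0],[0,0,0,0,0],[0,0,0,0,0],[0,0,0,0,0],[0,0,0,0,0]]]' 30
```

```text
t: 2.35
tool_pos: [0.5024, -0.3076, 0.0131]
orientation: [-3.094, -0.542, 0.0]
force: [0.2, 0.3, -0.3]
opening: 0.093
gripper_force: 0.0
t 2.35 tcp [ 0.5024 -0.3076  0.0131] shift cm [ 0.09 -0.08  0.11] yaw 19.9 q [-0.64  0.29  1.7  -0.    1.15  0.59]
t: 3.15
tool_pos: [0.5028, -0.307, 0.0126]
orientation: [-3.094, -0.544, 0.0]
force: [-0.5, 0.2, 0.6]
opening: 0.0427
gripper_force: 30.0
```

```bash
python3 -m pendant '[[[0,0,0,-1,0],[0,0,0,-2.5,0],[0,0,0,-3.5,0],[0,0,0,-3.5,0],[0,0,0,-3.5,0],[0,0,0,-2.5,0],[0,0,0,0,0],[0,0,0,0,0]]]'
python3 - <<'E'
from h import *
delta(.5965,-.0255)
z=robot.read_state()["tool_pos"][2]
w=robot.read_camera("wrist");cv2.imwrite("pics/w3.png",w["img"])
E
```

```text
t: 3.95
tool_pos: [0.503, -0.3072, 0.178]
orientation: [3.093, 0.543, 0.001]
force: [-1.1, -0.5, -1.2]
opening: 0.0429
gripper_force: 30.0
t 3.95 tcp [ 0.503  -0.3072  0.178 ] shift cm [ 1.839e+01 -2.329e+01 -1.000e-02] yaw 19.9 q [-0.64  0.12  1.57 -0.    1.45  0.59]
```

View pics/w3.png

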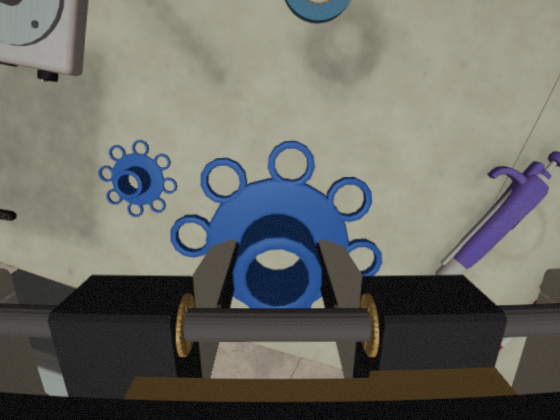

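The carrier hangs level in the fingers, with its hub rim around (278,272). I'll move to about 12 cm short of the post, where the wrist camera can see it.

```bash
python3 - <<'E'
from h import *
s=robot.read_state();w=robot.read_camera("wrist");R=Rn.from_rotvec(s["orientation"]).as_matrix()
h=s["tool_pos"]+[0,0,.0274]
print("pred hub top px",proj(w,h))
p=on(w,278,272,h[2]);print("hub rel tool mm",1000*R.T@(p-h))
m=cv2.inRange(cv2.cvtColor(w["img"],cv2.COLOR_BGR2HSV),(98,110,40),(122,255,255))
E
python3 -m pendant '[[[0,0.8,-3,0,0],[0,0.8,-3,0,0],[0,0.8,-3,0,0],[0,0.8,-3,0,0],[0,0.8,-3,0,0],[0,0.8,-3,0,0],[0,0.8,-3,0,0],[0,0.8,-2.3,0,0]]]'
python3 -m pendant '[[[0,0,0,0,0],[0,0,0,0,0],[0,0,0,0,0]]]'
python3 - <<'E'
from h import *
delta(.5965,-.0255)
w=robot.read_camera("wrist");cv2.imwrite("pics/w4.png",w["img"])
print(proj(w,(.5965,-.0255,.118)),proj(w,(.5965,-.0255,.038)))
E
```

```text
pred hub top px (np.float64(276.6402604208361), np.float64(279.30991374157054))
hub rel tool mm [ 3.90744875  0.64991382 -0.00424708]
t: 4.85
tool_pos: [0.4819, -0.0642, 0.1755]
orientation: [-3.092, -0.544, 0.005]
force: [0.4, 0.5, -1.2]
opening: 0.0425
gripper_force: 30.0
t: 5.15
tool_pos: [0.483, -0.0668, 0.1767]
orientation: [-3.094, -0.543, 0.003]
force: [-0.2, -0.2, -1.9]
opening: 0.0426
gripper_force: 30.0
t 5.15 tcp [ 0.483  -0.0668  0.1767] shift cm [12.07 -0.02 -0.02] yaw 19.9 q [-0.24 -0.15  1.85 -0.    1.45  0.98]
(np.float64(276.4602944423113), np.float64(40.97070640883385)) (np.float64(276.680289772264), np.float64(59.585458492401216))
```

View pics/w4.png

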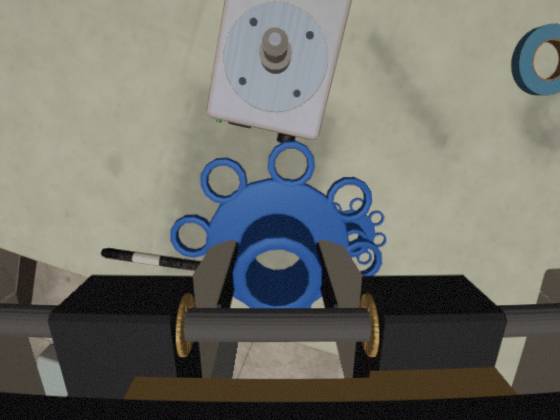

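The disc is centred near (276,57) and the post tip is near (275,38). I'll measure the held carrier from its eye holes and the post axis from the four plate screws in the same image, so that camera bias cancels.

```bash
cat > rel.py <<'E'
from h import *
def carrier(w,s,off=.0126):
    R=Rn.from_rotvec(s["orientation"]).as_matrix();z=s["tool_pos"][2]-off+.003
    m=cv2.inRange(cv2.cvtColor(w["img"],cv2.COLOR_BGR2HSV),(98,110,40),(122,255,255))
    k,h=cv2.findContours(m,cv2.RETR_CCOMP,cv2.CHAIN_APPROX_NONE);P=[]
    for a,b in zip(k,h[0]):
        if b[3]>=0 and 600<cv2.contourArea(a)<1600:
            (u,v),ax,_=cv2.fitEllipse(a)
            if v<250 and ax[1]/ax[0]<1.3: P.append(on(w,u,v,z)[:2]);print("eye",round(u),round(v),np.round(ax))
    P=np.array(P);A=np.c_[2*P,np.ones(len(P))];x=np.linalg.lstsq(A,(P**2).sum(1),rcond=None)[0]
    c=np.r_[x[:2],s["tool_pos"][2]];print("carrier",c,"r",np.sqrt(x[2]+x[0]**2+x[1]**2),"rel tool mm",1000*R.T@(c-s["tool_pos"]));return c
def screws(w,guess):
    Q=[]
    g=cv2.cvtColor(w["img"],cv2.COLOR_BGR2GRAY)
    for u,v in guess:
        p=255.-g[v-6:v+7,u-6:u+7];p=np.clip(p-np.median(p)-25,0,None);yy,xx=np.mgrid[-6:7,-6:7]
        Q.append(on(w,u+(p*xx).sum()/p.sum(),v+(p*yy).sum()/p.sum(),.038)[:2])
    Q=np.array(Q);print("screws",np.round(Q,4).tolist(),"ctr",Q.mean(0), "radii",np.linalg.norm(Q-Q.mean(0),axis=1));return Q.mean(0)
E
python3 - <<'E'
from rel import *
s=robot.read_state();w=robot.read_camera("wrist")
c=carrier(w,s)
q=screws(w,[(254,21),(310,35),(242,81),(297,93)])
R=Rn.from_rotvec(s["orientation"]).as_matrix()
print("shift needed cm",100*R.T@np.r_[q-c[:2],0])
t=robot.read_camera("top");g=cv2.cvtColor(t["img"],cv2.COLOR_BGR2GRAY)
print("tip on .118 wrist",on(w,275,37,.118))
E
```

```text
eye 192 235 [27. 31.]
eye 223 180 [31. 34.]
eye 291 164 [33. 34.]
carrier [ 0.48336744 -0.06709887  0.1769472 ] r 0.050151207487457244 rel tool mm [ 0.12409125  0.13665521 -0.00018838]
screws [[0.6187, 0.004], [0.6252, -0.0451], [0.5696, -0.0025], [0.5761, -0.0517]] ctr [ 0.59738333 -0.02383899] radii [0.03501255 0.03498649 0.03500739 0.03506038]
shift needed cm [12.19315844 -0.19263024 -0.01360735]
tip on .118 wrist [ 0.59864259 -0.02404832  0.118     ]
```

```bash
python3 -m pendant '[[[0,3,-0.2,0,0],[0,3,0,0,0],[0,3,0,0,0],[0,2,0,0,0],[0,1.2,0,0,0],[0,0,0,0,0],[0,0,0,0,0],[0,0,0,0,0]]]'
python3 - <<'E'
from h import *
delta(.5974,-.0238)
E
```

```text
t: 6.1
tool_pos: [0.5969, -0.0233, 0.1775]
orientation: [-3.094, -0.542, 0.001]
force: [-0.3, -0.7, -1.0]
opening: 0.0427
gripper_force: 30.0
t 6.1 tcp [ 0.5969 -0.0233  0.1775] shift cm [ 0.03  0.06 -0.  ] yaw 19.9 q [-0.12  0.15  1.55 -0.    1.45  1.1 ]
```

```bash
python3 -m pendant '[[[0,0,0,2,0],[0,0,0,2,0],[0,0,0,2,0],[0,0,0,1.5,0],[0,0,0,0.5,0],[0,0,0,0,0],[0,0,0,0,0]]]'
python3 - <<'E'
from h import *
delta(.5974,-.0238)
w=robot.read_camera("wrist");s=robot.read_state();cv2.imwrite("pics/w5.png",cv2.resize(w["img"][180:330,180:380],None,fx=4,fy=4,interpolation=cv2.INTER_CUBIC))
from rel import carrier
E
```

```text
t: 6.8
tool_pos: [0.5981, -0.0229, 0.0987]
orientation: [3.094, 0.543, 0.002]
force: [-0.5, -0.1, -0.5]
opening: 0.0427
gripper_force: 30.0
t 6.8 tcp [ 0.5981 -0.0229  0.0987] shift cm [-0.1   0.06 -0.  ] yaw 19.9 q [-0.12  0.21  1.62  0.    1.31  1.1 ]
```

View pics/w5.png

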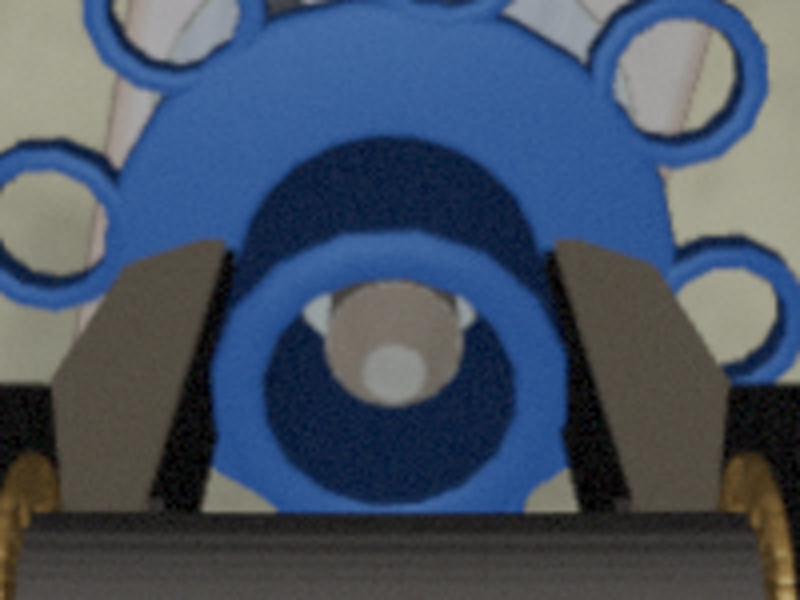

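```bash
python3 - <<'E'
from h import *
s=robot.read_state();R=Rn.from_rotvec(s["orientation"]).as_matrix();w=robot.read_camera("wrist");x,y,z=s["tool_pos"]
print([ (np.array(proj(w,(x,y,zz)))-180)*4 for zz in(z+.0274,.118)], "scale px/mm",(np.array(proj(w,np.array([x,y,.118])+R[:,0]*.001))-np.array(proj(w,(x,y,.118))))*4)
h=cv2.cvtColor(w["img"],cv2.COLOR_BGR2HSV)
a=on(w,180+390/4,180+384/4,z+.0274);b=on(w,180+393/4,180+375/4,.118)
print("tip rel hub mm",1000*R.T@(b-a)); 
E
```

```text
[array([387.28287912, 396.7726007 ]), array([387.27572693, 363.50824219])] scale px/mm [-5.25904521e-03 -7.14658423e+00]
tip rel hub mm [-3.34150881  0.38877869  8.40893593]
```

The post tip at crop (393,375) sits inside the hub bore, centred at about (390,390), roughly 1 mm off along x. I'll correct that and lower with the force watched.

```bash
python3 -m pendant '[[[0,-0.12,0.05,0,0],[0,0,0,0.7,0],[0,0,0,0.7,0],[0,0,0,0,0],[0,0,0,0,0]]]'
python3 - <<'E'
from h import *
delta(.5974,-.0238,.0506)
E
python3 -m pendant '[[[0,0,0,0.5,0],[0,0,0,0.5,0],[0,0,0,0,0],[0,0,0,0,0]]]'
python3 - <<'E'
from h import *
delta(.5974,-.0238,.0506)
E
```

```text
t: 7.4
tool_pos: [0.5961, -0.0235, 0.0829]
orientation: [-3.094, -0.544, 0.002]
force: [0.3, 0.2, -0.7]
opening: 0.0426
gripper_force: 30.0
t 7.4 tcp [ 0.5961 -0.0235  0.0829] shift cm [0.12 0.07 3.23] yaw 19.9 q [-0.13  0.22  1.64 -0.    1.28  1.1 ]
t: 7.8
tool_pos: [0.5964, -0.0236, 0.0733]
orientation: [-3.094, -0.544, 0.001]
force: [-0.1, 0.1, -1.8]
opening: 0.0425
gripper_force: 30.0
t 7.8 tcp [ 0.5964 -0.0236  0.0733] shift cm [0.09 0.06 2.27] yaw 19.9 q [-0.13  0.24  1.64 -0.    1.26  1.1 ]
```

```bash
python3 -m pendant '[[[0,0.03,0.03,0.5,0],[0,0,0,0.5,0],[0,0,0,0.5,0],[0,0,0,0.4,0],[0,0,0,0,0],[0,0,0,0,0]]]'
python3 - <<'E'
from h import *
delta(.5974,-.0238,.0506)
E
python3 -m pendant '[[[0,0,0,0.2,0],[0,0,0,0.15,0],[0,0,0,0,0],[0,0,0,0,0]]]'
```

```text
t: 8.4
tool_pos: [0.5968, -0.0237, 0.0545]
orientation: [-3.094, -0.544, 0.0]
force: [-0.3, 0.4, -0.9]
opening: 0.0424
gripper_force: 30.0
t 8.4 tcp [ 0.5968 -0.0237  0.0545] shift cm [0.05 0.03 0.39] yaw 19.9 q [-0.13  0.26  1.65  0.    1.23  1.1 ]
t: 8.8
tool_pos: [0.5969, -0.0238, 0.0511]
orientation: [-3.094, -0.544, 0.0]
force: [0.2, 0.2, -1.3]
opening: 0.0429
gripper_force: 30.0
```

```bash
python3 -m pendant '[[[0,0,0,0.1,0],[0,0,0,0.05,0],[0,0,0,0,0],[0,0,0,0,0]]]'
```

```text
t: 9.2
tool_pos: [0.5973, -0.0238, 0.0506]
orientation: [3.094, 0.543, 0.001]
force: [-2.3, 0.7, 5.5]
opening: 0.0425
gripper_force: 30.0
```

The carrier is seated, with a 5.5 N reaction. I'll release it, rise clear and go to the collar, rolling so the fingers clear the bigger red ring.

```bash
python3 -m pendant '[[[1,0,0,0,0],[1,0,0,0,0],[1,0,0,0,0],[1,0,0,0,0],[1,0,0,0,0],[1,0,0,0,0]]]'
python3 -m pendant '[[[1,0,0,-1,0],[1,0,0,-2,0],[1,0,0,-3.5,0],[1,0,0,-3.5,0],[1,0,0,-3.5,0],[1,0,0,-2.5,0],[1,0,0,0,0]]]'
python3 -m pendant '[[[1,0,0,0,-8],[1,0,0,0,-8],[1,0,0,0,-8],[1,0,0,0,-8],[1,0,0,0,-8],[1,0,0,0,-8],[1,0,0,0,-4],[1,0,0,0,0]]]'
python3 - <<'E'
from h import *
delta(.477,.287,.2)
w=robot.read_camera("side");cv2.imwrite("pics/s2.png",cv2.resize(w["img"][150:270,220:380],None,fx=4,fy=4,interpolation=cv2.INTER_CUBIC))
E
```

```text
t: 9.8
tool_pos: [0.5969, -0.0238, 0.0496]
orientation: [-3.094, -0.544, 0.0]
force: [-0.1, -0.3, -0.5]
opening: 0.086
gripper_force: 0.0
t: 10.5
tool_pos: [0.5997, -0.0241, 0.2159]
orientation: [3.092, 0.543, 0.014]
force: [0.3, 0.4, 0.8]
opening: 0.0931
gripper_force: 0.0
t: 11.3
tool_pos: [0.5965, -0.0237, 0.2088]
orientation: [-2.541, -1.846, 0.001]
force: [-0.9, -0.4, -0.4]
opening: 0.0929
gripper_force: 0.0
t 11.3 tcp [ 0.5965 -0.0237  0.2088] shift cm [ 25.85 -20.97   0.9 ] yaw 72.0 q [-0.13  0.13  1.51 -0.    1.51  0.19]
```

View pics/s2.png

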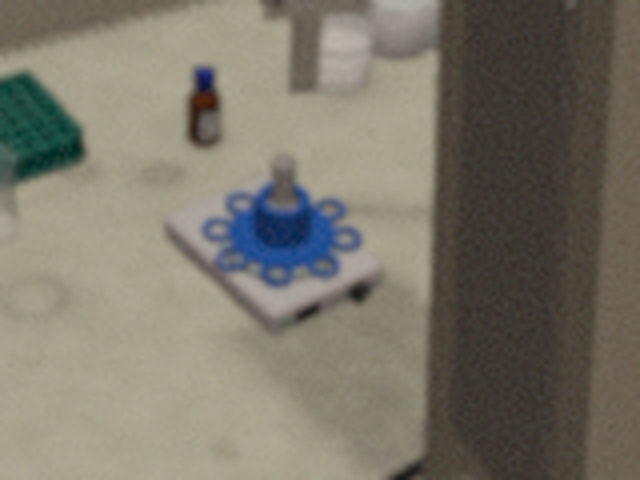

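The carrier sits flat on the drive plate, with the post rising through its hub at (283,190). Now on to the collar.

```bash
python3 -m pendant '[[[1,3.2,-2.6,0,0],[1,3.2,-2.6,0,0],[1,3.2,-2.6,0,0],[1,3.2,-2.6,0,0],[1,3.2,-2.6,0,0],[1,3.2,-2.6,0,0],[1,3.2,-2.6,0,0],[1,3.4,-2.8,1,0]]]'
python3 -m pendant '[[[1,0,0,0,0],[1,0,0,0,0],[1,0,0,0,0]]]'
python3 - <<'E'
from h import *
ringfit("wrist",(0,120,40),(8,255,255),.015,(.477,.287),.022)
w=robot.read_camera("wrist");cv2.imwrite("pics/w6.png",w["img"]);delta(.477,.287,.008)
# bore rim at z=.03, using blue channel dark/light hole
h=cv2.cvtColor(w["img"],cv2.COLOR_BGR2HSV);m=cv2.inRange(h,(0,120,30),(8,255,255))|cv2.inRange(h,(172,120,30),(180,255,255))
for k in cv2.findContours(m,cv2.RETR_CCOMP,cv2.CHAIN_APPROX_NONE)[0]:
    if cv2.contourArea(k)>150:
        (u,v),ax,_=cv2.fitEllipse(k);print(round(u,1),round(v,1),np.round(ax,1),[np.round(on(w,u,v,z)[:2],4) for z in(.015,.03)])
E
```

```text
t: 12.15
tool_pos: [0.4774, 0.2883, 0.201]
orientation: [2.545, 1.841, 0.004]
force: [0.9, 0.4, 0.4]
opening: 0.093
gripper_force: 0.0
t: 12.45
tool_pos: [0.4777, 0.2859, 0.1996]
orientation: [2.544, 1.843, -0.0]
force: [1.2, 0.1, -0.0]
opening: 0.093
gripper_force: 0.0
wrist circle 0.4768 0.2882 r mm 23.8 median pts [0.4762 0.2882]
t 12.55 tcp [0.4781 0.2855 0.1999] shift cm [ 0.11 -0.16 19.19] yaw 71.8 q [ 0.45  0.02  1.64 -0.    1.48  0.76]
274.9 181.0 [39.2 41.2] [array([0.4765, 0.2885]), array([0.4776, 0.2916])]
274.9 180.1 [16.8 20.4] [array([0.4769, 0.2894]), array([0.478 , 0.2924])]
274.1 92.6 [61.4 63.9] [array([0.505 , 0.3772]), array([0.5049, 0.3765])]
274.3 94.4 [31.2 31.8] [array([0.5047, 0.3754]), array([0.5046, 0.3747])]
```

View pics/w6.png

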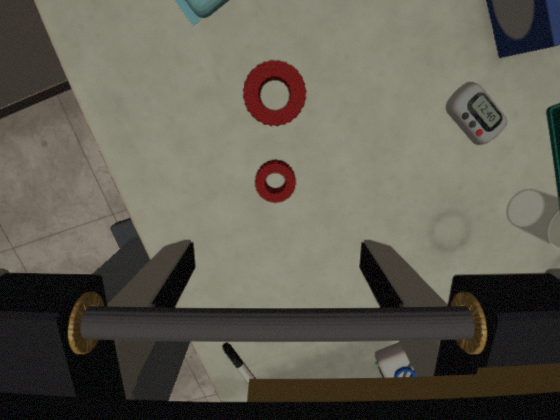

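The collar is at (275,181), with the bigger ring at (274,94) off the closing line. The beaker at (530,210) is far clear. I'll descend and grip.

```bash
python3 -m pendant '[[[1,0.23,-0.2,3.5,0],[1,0,0,3.5,0],[1,0,0,3.5,0],[1,0,0,3.5,0],[1,0,0,3.0,0],[1,0,0,2.2,0],[1,0,0,0,0],[1,0,0,0,0]]]' 30
python3 - <<'E'
from h import *
delta(.4767,.2885,.007)
E
python3 -m pendant '[[[0,0,0,0,0],[0,0,0,0,0],[0,0,0,0,0],[0,0,0,0,0],[0,0,0,0,0],[0,0,0,0,0],[0,0,0,0,0],[0,0,0,0,0]]]' 30
python3 -m pendant '[[[0,0,0,-1,0],[0,0,0,-2.5,0],[0,0,0,-3.5,0],[0,0,0,-3.5,0],[0,0,0,-3.5,0],[0,0,0,-3,0],[0,0,0,0,0],[0,0,0,0,0]]]'
python3 - <<'E'
from h import *
delta(.5974,-.0238)
w=robot.read_camera("wrist");cv2.imwrite("pics/w7.png",w["img"])
s=robot.read_state();R=Rn.from_rotvec(s["orientation"]).as_matrix();p=s["tool_pos"]+[0,0,.023]
h=cv2.cvtColor(w["img"],cv2.COLOR_BGR2HSV);m=cv2.inRange(h,(0,120,30),(8,255,255))|cv2.inRange(h,(172,120,30),(180,255,255))
print("pred",proj(w,p))
for k in cv2.findContours(m,cv2.RETR_CCOMP,cv2.CHAIN_APPROX_NONE)[0]:
    if cv2.contourArea(k)>300:
        (u,v),ax,_=cv2.fitEllipse(k);print(round(u,1),round(v,1),np.round(ax,1),cv2.boundingRect(k),1000*R.T@(on(w,u,v,p[2])-p))
E
```

```text
t: 13.35
tool_pos: [0.4767, 0.2887, 0.0081]
orientation: [2.544, 1.843, -0.001]
force: [0.5, -0.8, -0.1]
opening: 0.0933
gripper_force: 0.0
t 13.35 tcp [0.4767 0.2887 0.0081] shift cm [-0.02  0.01  0.11] yaw 71.8 q [ 0.45  0.22  1.79 -0.    1.13  0.77]
t: 14.15
tool_pos: [0.4762, 0.2895, 0.0076]
orientation: [2.543, 1.845, -0.0]
force: [0.3, 0.3, 0.6]
opening: 0.0428
gripper_force: 30.0
t: 14.95
tool_pos: [0.4765, 0.2897, 0.1785]
orientation: [2.543, 1.845, 0.003]
force: [-0.5, -0.4, -1.5]
opening: 0.0427
gripper_force: 30.0
t 14.95 tcp [0.4765 0.2897 0.1785] shift cm [-2.605e+01  2.121e+01 -1.000e-02] yaw 71.9 q [0.45 0.04 1.66 0.   1.44 0.77]
pred (np.float64(275.4696676332308), np.float64(274.22413441276603))
276.9 263.2 [87.  93.5] (233, 215, 89, 94) [ 6.03271451e+00  6.97228792e-01 -4.59672791e-03]
276.9 259.6 [16.8 32.5] (260, 251, 35, 18) [ 8.00805189e+00  7.36538087e-01 -5.97070676e-03]
276.9 95.4 [65.6 68.2] (244, 61, 67, 70) [ 8.44647690e+01  7.53171937e-01 -5.81070496e-02]
276.8 97.2 [32.9 34. ] (260, 80, 34, 35) [ 8.37136428e+01  7.13830440e-01 -5.75676613e-02]
```

```bash
python3 - <<'E'
from h import *
s=robot.read_state();R=Rn.from_rotvec(s["orientation"]).as_matrix();p=s["tool_pos"]+[0,0,.0224]
w=robot.read_camera("wrist");im=w["img"].astype(int)
for v in range(210,312,2): print(v,im[v,275:280].mean(0).round().astype(int).tolist(),end=" ")
print()
for e,z in((22,p[2]),(11,p[2]),(-11,p[2]),(-22,p[2]),(22,p[2]-.03),(11,p[2]-.03)): print(e,round(proj(w,np.r_[p[:2],z]+R[:,0]*e/1000)[1],1),end="; ")
E
python3 -m pendant '[[[0,-3.2,2.6,0,0],[0,-3.2,2.6,0,0],[0,-3.2,2.6,0,0],[0,-3.2,2.6,0,0],[0,-3.2,2.6,0,0],[0,-3.2,2.6,0,0],[0,-3.2,2.6,0,0],[0,-3.6,3.0,0,0]]]'
python3 -m pendant '[[[0,0,0,0,0],[0,0,0,0,0],[0,0,0,0,0],[0,0,0,0,0]]]'
python3 - <<'E'
from h import *
delta(.597,-.0238,.0846)
E
```

```text
210 [138, 157, 159] 212 [138, 156, 158] 214 [108, 124, 131] 216 [5, 7, 52] 218 [9, 10, 54] 220 [9, 12, 55] 222 [7, 7, 54] 224 [12, 13, 56] 226 [11, 10, 56] 228 [14, 17, 72] 230 [8, 10, 57] 232 [18, 19, 81] 234 [29, 32, 115] 236 [29, 32, 116] 238 [30, 32, 116] 240 [30, 31, 116] 242 [30, 32, 117] 244 [29, 33, 117] 246 [27, 31, 115] 248 [29, 32, 116] 250 [27, 31, 116] 252 [88, 102, 133] 254 [138, 156, 157] 256 [139, 157, 158] 258 [137, 156, 158] 260 [137, 155, 157] 262 [139, 158, 159] 264 [139, 157, 159] 266 [124, 141, 145] 268 [30, 32, 64] 270 [9, 12, 55] 272 [10, 12, 55] 274 [9, 11, 54] 276 [12, 16, 57] 278 [12, 12, 57] 280 [9, 12, 56] 282 [12, 10, 57] 284 [12, 13, 58] 286 [10, 10, 57] 288 [14, 14, 59] 290 [12, 12, 58] 292 [19, 22, 73] 294 [27, 31, 112] 296 [28, 31, 117] 298 [30, 32, 118] 300 [27, 29, 116] 302 [29, 31, 116] 304 [29, 30, 116] 306 [30, 32, 117] 308 [26, 27, 62] 310 [25, 25, 28] 
22 232.4; 11 253.7; -11 293.6; -22 312.3; 22 213.0; 11 231.3; t: 15.85
tool_pos: [0.596, -0.0245, 0.1752]
orientation: [-2.54, -1.844, 0.004]
force: [0.3, 0.9, -1.9]
opening: 0.0427
gripper_force: 30.0
t: 16.25
tool_pos: [0.5964, -0.0221, 0.1769]
orientation: [-2.54, -1.846, 0.001]
force: [-0.5, 0.3, -1.9]
opening: 0.0429
gripper_force: 30.0
t 16.25 tcp [ 0.5964 -0.0221  0.1769] shift cm [-0.14  0.12  9.23] yaw 72.0 q [-0.12  0.15  1.55  0.    1.45  0.19]
```

```bash
python3 -m pendant '[[[0,-0.17,0.1,1.5,0],[0,0,0,1.8,0],[0,0,0,1.2,0],[0,0,0,0,0],[0,0,0,0,0],[0,0,0,0,0]]]'
cat > tip.py <<'E'
from h import *
delta(.597,-.0238,.0846)
s=robot.read_state();R=Rn.from_rotvec(s["orientation"]).as_matrix();p=s["tool_pos"]+[0,0,.0224]
w=robot.read_camera("wrist");im=w["img"].astype(int)
u0,v0=proj(w,p);print("bore top px",u0,v0,"tip px if at tcp axis",proj(w,np.r_[p[:2],.118]))
for e in(11,-11): print(e,proj(w,p+R[:,0]*e/1000)[1],proj(w,p+R[:,1]*e/1000)[0])
sub=w["img"][230:312,245:310]; h=cv2.cvtColor(sub,cv2.COLOR_BGR2HSV)
m=((h[...,1]<90)&(h[...,2]>60)).astype(np.uint8)
n,l,st,ce=cv2.connectedComponentsWithStats(m)
for i in range(1,n):
    if st[i,4]>30: print("grey blob",st[i,:2]+[245,230],st[i,2:],ce[i]+[245,230])
u=int(round(u0))
for v in range(232,310,3): print(v,im[v,u-1:u+2].mean(0).round().astype(int).tolist(),end=" ")
E
python3 tip.py
```

```text
t: 16.85
tool_pos: [0.5981, -0.0254, 0.1335]
orientation: [2.542, 1.845, 0.002]
force: [-0.0, -1.8, -1.3]
opening: 0.0426
gripper_force: 30.0
t 16.85 tcp [ 0.5981 -0.0254  0.1335] shift cm [ 0.11 -0.15  4.89] yaw 71.9 q [-0.13  0.18  1.59 -0.    1.37  0.19]
bore top px 276.83464740291697 274.0395507947555 tip px if at tcp axis (np.float64(276.8193423034704), np.float64(243.68236369101888))
11 253.64863349578297 299.12358852284046
-11 293.5682529087985 254.54846686995523
grey blob [273 252] [ 19  16 226] [281.21238938 259.53539823]
grey blob [261 254] [10 11 77] [265.93506494 259.09090909]
grey blob [294 297] [16 12 97] [303.7628866  304.71134021]
grey blob [245 298] [15 11 94] [250.17021277 304.79787234]
232 [18, 17, 86] 235 [35, 37, 124] 238 [30, 32, 122] 241 [33, 34, 124] 244 [29, 35, 122] 247 [33, 35, 123] 250 [29, 36, 123] 253 [147, 140, 132] 256 [158, 162, 164] 259 [153, 159, 161] 262 [135, 147, 152] 265 [137, 154, 155] 268 [35, 39, 69] 271 [13, 13, 58] 274 [11, 9, 58] 277 [8, 11, 58] 280 [12, 11, 61] 283 [7, 12, 59] 286 [9, 14, 61] 289 [7, 9, 60] 292 [12, 16, 75] 295 [32, 34, 123] 298 [25, 31, 121] 301 [33, 35, 124] 304 [29, 32, 122] 307 [36, 37, 120]
```

```bash
python3 -m pendant '[[[0,0,0,0,0],[0,0,0,0,0],[0,0,0,0,0]]]'; python3 -m pendant '[[[0,0,0,0,0],[0,0,0,0,0]]]'; python3 -m pendant '[[[0,0,0,0,0],[0,0,0,0,0]]]'
```

```text
t: 17.2
tool_pos: [0.5977, -0.0255, 0.133]
orientation: [2.542, 1.845, 0.001]
force: [0.7, -0.6, -1.2]
opening: 0.043
gripper_force: 30.0
t: 17.4
tool_pos: [0.5975, -0.0254, 0.1327]
orientation: [-2.543, -1.845, -0.0]
force: [0.1, -1.5, -0.5]
opening: 0.0426
gripper_force: 30.0
t: 17.6
tool_pos: [0.5975, -0.0254, 0.1326]
orientation: [-2.543, -1.845, 0.0]
force: [-0.9, 0.7, -0.9]
opening: 0.0429
gripper_force: 30.0
```

```bash
python3 -m pendant '[[[0,0.1,-0.09,0.6,0],[0,0,0,0,0],[0,0,0,0,0],[0,0,0,0,0],[0,0,0,0,0],[0,0,0,0,0]]]'; python3 tip.py
```

```text
t: 18.2
tool_pos: [0.597, -0.0242, 0.1268]
orientation: [2.543, 1.845, 0.0]
force: [0.5, -0.4, -0.6]
opening: 0.0429
gripper_force: 30.0
t 18.2 tcp [ 0.597  -0.0242  0.1268] shift cm [ 0.04 -0.02  4.22] yaw 71.9 q [-0.13  0.18  1.6   0.    1.36  0.19]
bore top px 276.7588867638175 273.99104278092494 tip px if at tcp axis (np.float64(276.8169076875325), np.float64(248.20555372832882))
11 253.60075400012659 299.0463391805428
-11 293.51917958266205 254.474186360576
grey blob [271 252] [ 22  16 204] [281.80392157 259.54901961]
grey blob [261 255] [11 12 88] [266.53409091 260.44318182]
grey blob [294 297] [16 12 97] [303.7628866  304.71134021]
grey blob [245 298] [16 11 95] [250.27368421 304.83157895]
232 [16, 19, 86] 235 [33, 35, 123] 238 [33, 36, 124] 241 [33, 33, 124] 244 [33, 35, 123] 247 [31, 34, 123] 250 [26, 32, 120] 253 [126, 130, 133] 256 [134, 103, 83] 259 [150, 152, 153] 262 [137, 132, 129] 265 [140, 135, 138] 268 [28, 29, 64] 271 [13, 10, 58] 274 [11, 13, 59] 277 [14, 12, 59] 280 [13, 14, 61] 283 [9, 11, 59] 286 [16, 16, 63] 289 [10, 9, 59] 292 [17, 16, 76] 295 [34, 34, 123] 298 [34, 36, 124] 301 [33, 35, 123] 304 [30, 32, 122] 307 [30, 34, 118]
```

```bash
python3 -m pendant '[[[0,0,0,0.4,0],[0,0,0,0.4,0],[0,0,0,0.4,0],[0,0,0,0,0],[0,0,0,0,0],[0,0,0,0,0]]]'; python3 tip.py
```

```text
t: 18.85
tool_pos: [0.597, -0.0242, 0.1147]
orientation: [2.543, 1.845, 0.0]
force: [0.1, -0.8, -1.0]
opening: 0.043
gripper_force: 30.0
t 18.85 tcp [ 0.597  -0.0242  0.1147] shift cm [ 0.04 -0.01  3.01] yaw 71.9 q [-0.13  0.19  1.61  0.    1.34  0.19]
bore top px 276.77573046147825 274.0345681863463 tip px if at tcp axis (np.float64(276.8146428173062), np.float64(257.1806223152954))
11 253.6448648547048 299.0633824424429
-11 293.5621348656648 254.49086662265933
grey blob [263 252] [ 29  16 314] [277.37579618 259.34076433]
grey blob [294 297] [16 12 97] [303.7628866  304.71134021]
grey blob [245 298] [15 11 93] [250.19354839 304.84946237]
232 [21, 23, 89] 235 [32, 33, 123] 238 [33, 33, 122] 241 [30, 32, 121] 244 [30, 32, 122] 247 [31, 35, 122] 250 [26, 31, 121] 253 [135, 139, 139] 256 [138, 143, 140] 259 [139, 144, 141] 262 [134, 139, 138] 265 [142, 145, 146] 268 [35, 35, 67] 271 [10, 11, 58] 274 [10, 12, 58] 277 [11, 13, 61] 280 [17, 19, 62] 283 [8, 11, 59] 286 [8, 11, 58] 289 [13, 14, 62] 292 [15, 16, 75] 295 [32, 34, 123] 298 [30, 34, 123] 301 [30, 33, 123] 304 [33, 35, 124] 307 [30, 32, 118]
```

The collar's bottom edge is past the lead-in with no contact force. I'll continue down.

```bash
python3 -m pendant '[[[0,0.02,0,0.5,0],[0,0,0,0.5,0],[0,0,0,0.5,0],[0,0,0,0.5,0],[0,0,0,0.5,0],[0,0,0,0.2,0],[0,0,0,0,0],[0,0,0,0,0]]]'
python3 -m pendant '[[[0,0,0,0.15,0],[0,0,0,0,0],[0,0,0,0,0]]]'
python3 -m pendant '[[[0,0,0,0.1,0],[0,0,0,0.05,0],[0,0,0,0,0],[0,0,0,0,0]]]'
```

```text
t: 19.7
tool_pos: [0.5971, -0.024, 0.0877]
orientation: [2.543, 1.845, 0.0]
force: [0.9, 0.1, -1.1]
opening: 0.0426
gripper_force: 30.0
t: 20.0
tool_pos: [0.597, -0.024, 0.0862]
orientation: [2.543, 1.845, 0.0]
force: [0.8, 0.2, -0.9]
opening: 0.043
gripper_force: 30.0
t: 20.4
tool_pos: [0.5972, -0.024, 0.0856]
orientation: [2.542, 1.845, 0.001]
force: [-3.6, 0.4, 4.9]
opening: 0.0431
gripper_force: 30.0
```

Contact at TCP z 0.0856, exactly where the hub top should be. I'll release, retreat and check by numbers.

```bash
python3 -m pendant '[[[1,0,0,0,0],[1,0,0,0,0],[1,0,0,0,0],[1,0,0,0,0],[1,0,0,0,0],[1,0,0,0,0],[1,0,0,0,0]]]'
python3 -m pendant '[[[1,0,0,-1,0],[1,0,0,-2,0],[1,0,0,-3,0],[1,0,0,-3,0],[1,0,0,-3,0],[1,0,0,-2,0],[1,-2,0,0,0],[1,-2,0,0,0]]]'
python3 -m pendant '[[[1,-2,0,0,0],[1,0,0,0,0],[1,0,0,0,0],[1,0,0,0,0]]]'
python3 - <<'E'
from h import *
s=robot.read_state();print(s["t"],s["tool_pos"])
for n in("side","wrist"):
    w=robot.read_camera(n);h=cv2.cvtColor(w["img"],cv2.COLOR_BGR2HSV);m=cv2.inRange(h,(0,120,40),(8,255,255))|cv2.inRange(h,(172,120,40),(180,255,255))
    for z in(.093,.108): print(n,"expected collar px",z,np.round(proj(w,(.597,-.0238,z)),1))
    u0,v0=proj(w,(.597,-.0238,.093))
    for k in cv2.findContours(m,cv2.RETR_CCOMP,cv2.CHAIN_APPROX_NONE)[0]:
        x,y,a,b=cv2.boundingRect(k)
        if abs(x+a/2-u0)<30 and abs(y+b/2-v0)<30 and a*b>50: print(n,"red",(x,y,a,b),np.round(cv2.fitEllipse(k)[0],1))
E
```

```text
t: 21.1
tool_pos: [0.597, -0.024, 0.0846]
orientation: [-2.543, -1.845, 0.0]
force: [-0.1, -0.3, -0.3]
opening: 0.0917
gripper_force: 0.0
t: 21.9
tool_pos: [0.5853, -0.0621, 0.227]
orientation: [2.54, 1.845, 0.003]
force: [0.2, -0.1, 0.2]
opening: 0.093
gripper_force: 0.0
t: 22.3
tool_pos: [0.5786, -0.0804, 0.225]
orientation: [2.542, 1.845, 0.001]
force: [-0.4, 0.8, -0.9]
opening: 0.0928
gripper_force: 0.0
22.3 [ 0.57863306 -0.08039374  0.22503551]
side expected collar px 0.093 [290.1 194.6]
side expected collar px 0.108 [290.2 190.6]
side red (284, 188, 14, 14) [290.5 194.8]
wrist expected collar px 0.093 [276.9 131.4]
wrist expected collar px 0.108 [276.9 132.4]
wrist red (253, 107, 50, 50) [277.3 131.7]
wrist red (264, 118, 27, 27) [277.2 131.2]
```

The collar sits within about 1 px of where it should be in both views, and everything is released.

```bash
python3 -c "
from plant import robot
print(robot.close_job())"
```

```text
the job is handed in; nothing more can be done
None
```

The carrier is seated on the drive plate and the collar on its hub, both guided down in the gripper and released; I gave the beaker and bottle a wide berth but did not re-measure them, and the job went in at about 22 s with no verdict returned.

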